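Fetch the shaker from under the rack with the reacher

ROBOT

A 6-joint arm with a two-finger parallel gripper is mounted at the origin on the work surface. World frame = base frame: x ahead of the robot, y to its left, z up, the work surface at z = 0. Lengths are in m, angles in rad, forces in N, time in s.
With the tool pointing down it reaches from about 0.425 to 0.95 m from the base axis. Payload 3.5 kg.
Tool frame: the origin (TCP) lies between the finger pads; the fingertips stand 19 mm ahead of it and the grasp point (between the pads) is the TCP; z points along the fingers, y is the line along which they close (so a half turn about z gives the same grasp; the last joint's range is limited). The gripper opens to 85 mm and grips with 20 to 120 N. Pads are 22 mm wide; open, the fingers measure 114 mm over their backs; the gripper's body (76 mm by 85 mm) begins 54 mm behind the grasp point. The pads swing forward as they close: fully open they stand 13 mm farther back than shut.
Start: joints at [1.019, 0.286, 1.577, -0, 1.279, -0.15], TCP at [0.264, 0.621, 0.25] pointing down, gripper open.
Joint ranges: [-2.77, 2.77], [-0.9, 2.22], [0.21, 2.48], [-1.53, 4.67], [0.24, 2.81], [-2.84, 2.84]. Speed limits (rad/s): [2.79, 2.79, 3.14, 3.14, 3.14, 3.14].

INTERFACE

Orientations are given as a unit quaternion [x, y, z, w].
In Python, from plant import get_state, cams, ctrl gives the robot as it stands. The module is installed in compiled form; this text tells all that it offers.
- The arm moves only by the tool jog_arm, never from a script. Its argument "deltas" is text: rows parted by semicolons, each of 6 numbers parted by spaces: the shift along the world's x, y, z normalised to -1 to 1, where 1 is 0.02 m, then the turn, a rotation vector about the world's x, y, z normalised to -1 to 1, where 1 is 0.1 rad. In form: x y z ax ay az; .... A call has 1 to 20 rows; each row shifts and turns the commanded pose from where the row before left it; what a row does not reach is not made up. A row lasts 1/8 s, in which the tool goes at most 62.5 mm and 10.7 degrees, less where a joint would pass 70% of its speed; a pose out of reach is approached as far as the arm can. A call with a number of a shift or a turn outside -1 to 1 is refused whole. A call with a gripper value outside its range is refused whole. "gripper" is the opening, from 0 (shut) to 1 (fully open), set as the call begins (left out, the last holds). The fingers move at their own pace and stop on an object; "squeeze" is the grip in N (left out, the last holds). Time passes only in rows, so rows that do not move let the fingers close. It gives the time, the measured TCP pose, the force, the opening and the grip force at its end, in the units of the state.
- get_state(): the state, without advancing time (a new reading comes with each control period).
- cams.read_camera(name): name is "scene" or "side" or "wrist"; returns a dict with "color" (384x512x3 uint8, blue, green, red), "vfov" (degrees; the focal length in pixels is half the picture's height over the tangent of half this angle, whatever the lens; pixels are square), "cx", "cy" (the principal point, pixels), "rvec" (rotation vector, rad) and "tvec" (3), from world to camera coordinates, as OpenCV has them. Camera axes: x right, y down, z forward; pixel columns grow to the right and rows downward; lengths in m; the calibration is good to about 2 mm. The wrist camera is an equidistant fisheye: a pixel r from the principal point sees the ray r / f radians off the axis. A picture is of the moment at which its call begins. There is no depth.
- ctrl.sign_off(): hands the job in; it is judged then, once.
The state is a dict: "time": time; "qpos": joint angles; "dq": joint speeds; "joint_efforts": joint torques, N m; "eef_pos": TCP position; "tcp_rot": TCP orientation; "contact_force": force on the tool from outside, world axes, zero at the start; "wrist_torque": the same for the moment, N m; "opening": opening from 0.0 (shut) to 1.0 (fully open); "finger_force": force on a finger pad.
Only numpy, scipy, OpenCV 4.12 (cv2) and the standard library are available. Lean on these libraries where they do the work, as an engineer would, in place of code of your own. Each camera call takes 0.05 s, during which the arm holds its last target. There are 200 camera calls.

TASK

The small round steel shaker with the domed top has ended up under the white wire rack. Pick up the reacher by its grip post and trigger, reach in low under the rack, squeeze the trigger so that the jaws close on the shaker, draw it out and stand it upright on the wooden board, opening the jaws only once it stands there; then set the reacher back down flat on the open counter. Never touch the shaker with the gripper itself, do not tip it over, and leave the other tins, jars, salt cellar and bowl where they are.

Things in the scene. Friction and masses are not known exactly. Their poses are not given: they have to be found in the camera images.
- reacher: Short reacher (0.32 kg) standing on its flat foot on the counter, z = 0. Origin: on its underside, below the middle of the grip; x points along the shaft to the jaws, z up. Foot 56 mm wide, x -56 to 44 mm; body under the posts to z = 32 mm; shaft 12 mm wide, top at z = 30 mm; crosshead 68 mm wide at x = 168 to 180 mm, z 18 to 30 mm.
- grip (a point): Point to grip, 75 mm above the reacher's origin, midway between two uprights: the fixed post (outer face 29 mm behind this point) and the trigger post (outer face 29 mm ahead when free), 26 mm wide in y, standing to 112 mm above the underside. Grip both from above, closing along the reacher's x (58 mm), fingertips 50 mm or more above the underside.
- trigger (a joint): Squeeze of the trigger towards the fixed post, 0 (free, jaws open) to 0.014 m (shut). Its spring resists with 9 N at 0, 13 N at 0.014: a 6 N grip holds the reacher without working it, 25 N works it, easing to 6 N lets it spring back. Each jaw moves in as far as the trigger moves. As fingers close evenly, the reacher moves ahead by half the squeeze (5 mm on the shaker).
- jaws (a point): Point midway between the jaws, 210 mm ahead of the reacher's origin (x) and 23 mm above its underside.
- jaw_left: Left (+y) jaw of the reacher: rubber-faced pad 40 mm long (x 195 to 235 mm of the reacher), z 8 to 38 mm. Open, the pads stand 54 mm apart (26 mm shut) and the jaws are 72 mm wide over the outsides. Origin: in the reacher's underside plane, 205 mm ahead, 30 mm to the left when open.
- jaw_right: Right (-y) jaw, the mirror image of the left one.
- shaker: The shaker to be fetched: round, plain steel, 30 mm diameter, straight sides to 36 mm, domed top at 48 mm, 60 g. Origin: centre of its underside, z axis up.
- rack: White wire rack, fixed, open on all four sides, 300 mm (x) by 200 mm (y). Origin: on the counter below its centre. Four 8 mm round legs at x = +-145, y = +-95 mm; clear height below 70 mm; wires on top up to 80 mm. It stands on the left or the right of the reacher.
- board: Wooden serving board, fixed, 240 mm (x) by 170 mm (y), 14 mm thick. Origin: centre of its underside. It stands on the side away from the rack.
- square_tin: Square steel tin 32 x 32 x 46 mm under the rack, not to be moved. Origin: centre of underside.
- flat_tin: Flat-topped round steel tin, 36 mm diameter, 32 mm high, under the rack, not to be moved. Origin: centre of underside.
- rack_jar: Small glass jar, 44 mm diameter, 55 mm high, standing on top of the rack. Origin: centre of underside.
- jar_a: Glass jar, 36 mm diameter, 85 mm high, on the counter on one side of the rack. Origin: centre of underside.
- jar_b: Glass jar like the other, on the counter on the other side of the rack. Origin: centre of underside.
- salt: Square stepped steel salt cellar, 30 x 30 x 52 mm, on the board. Origin: centre of underside.
- bowl: White bowl, 72 mm diameter, 35 mm high, on the board. Origin: centre of underside.

How it is judged:
On the way, in this order (a step that is already met when the one before it is completed fails the run):
1. the reacher, held by the robot, has both jaws closed on the shaker under the rack (value of joint trigger above 0.006 m and contact force between each of jaw_left, jaw_right and shaker above 0.5 N and contact force between the fingers and reacher above 2 N and x of shaker in the frame of rack between -0.15 and 0.15 m and y of shaker in the frame of rack between -0.1 and 0.1 m), for 0.2 s.
2. the shaker has been drawn out from under the rack in the jaws (contact force between each of jaw_left, jaw_right and shaker above 0.3 N and (y of shaker in the frame of rack above 0.12 m or y of shaker in the frame of rack below -0.12 m or x of shaker in the frame of rack above 0.17 m or x of shaker in the frame of rack below -0.17 m)), for 0.1 s.
At the end, for the whole second after the job is handed in: The shaker stands upright (within 0.1 rad) and still on the board, its centre at least 5 mm inside the edges, free of the jaws; the reacher lies still on its foot on the counter (underside within 6 mm of it, tilt under 0.06 rad), off the board, with its trigger released (under 3 mm) (x of shaker in the frame of board between -0.115 and 0.115 m and y of shaker in the frame of board between -0.08 and 0.08 m and z of shaker in the frame of board between 0.01 and 0.018 m and angle between shaker's own z axis and vertical below 0.1 rad and linear speed of each of shaker, reacher below 0.02 m/s and contact force between each of jaw_left, jaw_right and shaker below 0.05 N and value of joint trigger below 0.003 m and height (world z) of reacher between -0.004 and 0.006 m and angle between reacher's own z axis and vertical below 0.06 rad and contact force between reacher and board below 0.05 N); the robot touches nothing.
It fails at once if the gripper's fingers or the arm touched the shaker (contact force between any of the fingers, the arm and shaker above 0.5 N).
It fails at once if the shaker was tipped over (more than 0.6 rad) (angle between shaker's own z axis and vertical above 0.6 rad).
It fails at once if the shaker was let go well above the board or counter (underside more than 40 mm above the counter) (height (world z) of shaker above 0.04 m and contact force between each of jaw_left, jaw_right and shaker below 0.01 N).
It fails at once if another thing (tins, jars, salt cellar, bowl) was moved more than 20 mm or tipped more than 0.3 rad (distance of any of square_tin, flat_tin, rack_jar, jar_a, jar_b, salt, bowl from where it was at the start of the episode above 0.02 m or angle between any of square_tin, flat_tin, rack_jar, jar_a, jar_b, salt, bowl's own z axis and vertical above 0.3 rad).
It also fails if it takes over 69 s, if anything falls off the work surface, if the arm or the gripper's body presses on something with over 40 N, if the wrist force passes 120 N, or if a joint passes its speed limit or range.

## Working session

There is one attempt and no reset: what is moved stays moved. The work goes in short steps, Python scripts to look and compute and a tool call to move; the robot and the scene stay as the last step left them, time stands still between calls to the robot, and variables do not carry over. Pictures are saved under pics/ and viewed, at most 10 in all, crops included, and the job is handed in when it is done.

Besides the shell and the picture viewer there is one more tool, called after "Emit:" as name(argument=value, ...), one argument or row to a line, values as JSON. jog_arm: Moves the arm, as the interface text tells. Its arguments: {"type":"object","properties":{"deltas":{"type":"string"},"gripper":{"type":"number"},"squeeze":{"type":"number"}},"required":["deltas"]}

```bash
mkdir -p pics
cat > h.py <<'E'
import numpy as np, cv2
from plant import get_state, cams, ctrl
def snap(n,tag=None):
    d=cams.read_camera(n)
    np.savez(f'{n}_{tag or "x"}.npz',**{k:np.asarray(v) for k,v in d.items()})
    if tag: cv2.imwrite(f'pics/{n}_{tag}.png',d['color'])
    return d
def load(n,tag): return dict(np.load(f'{n}_{tag}.npz'))
def ray(d,u,v,fish=False):
    H=d['color'].shape[0]; f=H/2/np.tan(np.radians(float(d['vfov']))/2)
    x,y=(u-float(d['cx'])),(v-float(d['cy']))
    if fish:
        r=np.hypot(x,y); th=r/f; c=np.array([np.sin(th)*x/max(r,1e-9),np.sin(th)*y/max(r,1e-9),np.cos(th)])
    else: c=np.array([x/f,y/f,1])
    R=cv2.Rodrigues(np.array(d['rvec'],float))[0]; t=np.array(d['tvec'],float).ravel()
    o=-R.T@t; w=R.T@c; return o,w/np.linalg.norm(w)
def plane(d,u,v,z,fish=False):
    o,w=ray(d,u,v,fish); return o+w*(z-o[2])/w[2]
def tri(r1,r2):
    (o1,a),(o2,b)=r1,r2
    s=np.linalg.lstsq(np.c_[a,-b],o2-o1,rcond=None)[0]
    p,q=o1+s[0]*a,o2+s[1]*b; return (p+q)/2,np.linalg.norm(p-q)
def proj(d,P,fish=False):
    R=cv2.Rodrigues(np.array(d['rvec'],float))[0]; t=np.array(d['tvec'],float).ravel()
    c=R@np.array(P,float)+t; H=d['color'].shape[0]; f=H/2/np.tan(np.radians(float(d['vfov']))/2)
    if fish:
        r=np.hypot(c[0],c[1]); k=f*np.arctan2(r,c[2])/max(r,1e-9)
    else: k=f/c[2]
    return np.array([c[0]*k+float(d['cx']),c[1]*k+float(d['cy'])])
E
python3 - <<'E'
from h import *
ims=[]
for n in ("scene","side","wrist"):
    d=snap(n,'a'); print(n,d['vfov'],d['cx'],d['cy'],ray(d,256,192,n=='wrist'))
s=get_state();print(s['eef_pos'],s['tcp_rot'],s['opening'])
E
```

```text
scene 53.85809088463058 259.4174898991509 190.01485510214096 (array([1.1370171 , 0.55132169, 0.75136707]), array([-0.55090455, -0.52342345, -0.65002466]))
side 46.05109371902711 253.5997065280784 194.58670895924814 (array([ 0.44405186, -1.10600637,  0.72964492]), array([ 0.0631094 ,  0.85406879, -0.51631745]))
wrist 65.70646984690485 255.77185781338486 189.56096149654186 (array([0.18741384, 0.65314289, 0.37249241]), array([ 0.30339677, -0.13002398, -0.94395136]))
[0.26370275 0.62083582 0.2492268 ] [ 1.99569362e-01  9.79883249e-01 -8.85073350e-04 -3.24028475e-04] 1.0018573527919457
```

View pics/scene_a.png

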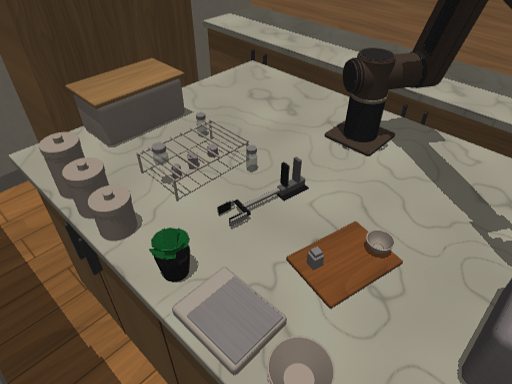

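View pics/side_a.png

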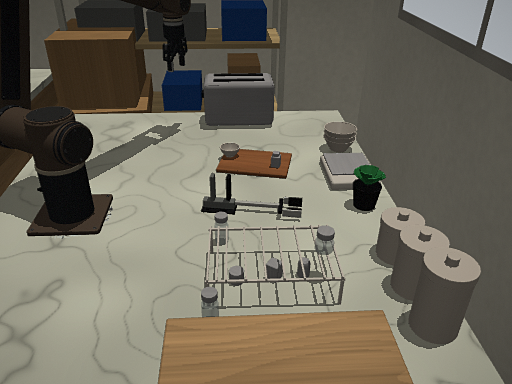

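The scene shows the reacher at about (265,190), the rack centred at about (195,158) with three items under it, at (176,170), (193,158) and (213,150), and the board at (345,262). In the side view the same items are at (236,273), (274,268) and (304,265). I'll zoom in on both.

Run:
```python
from h import *
a=load('scene','a')['color'][105:205,130:260]; b=load('side','a')['color'][205:305,195:350]
r=lambda i,w:cv2.resize(i,None,fx=w,fy=w,interpolation=cv2.INTER_CUBIC)
A=r(a,5)[:, :400*2]; 
cv2.imwrite('pics/zs.png',r(a,5.8)); cv2.imwrite('pics/zd.png',r(b,5))
```

```text
(no output)
```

View pics/zs.png

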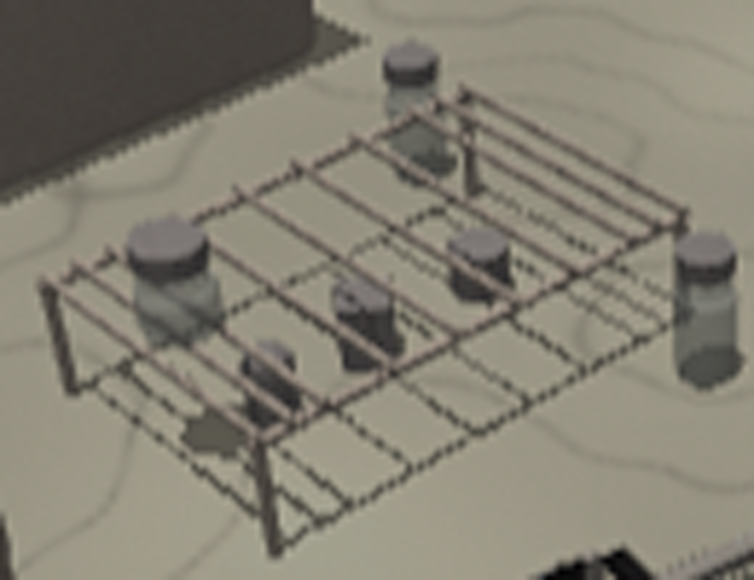

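View pics/zd.png

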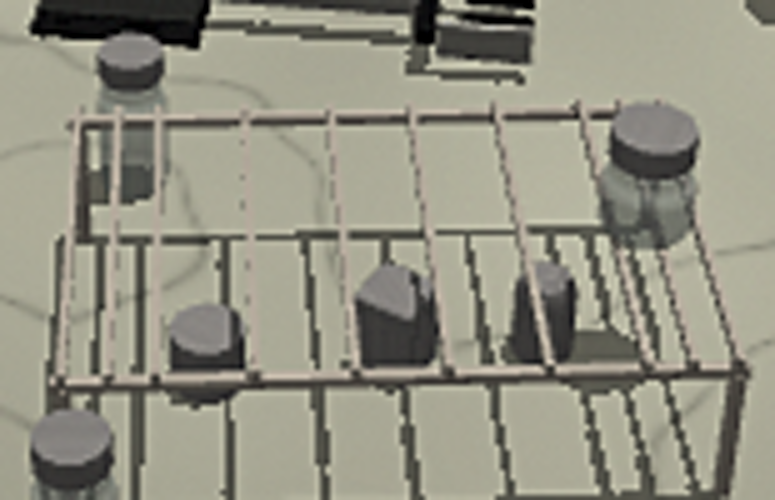

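The shaker is the domed item: its top is at scene ~(176.5,164.5) and side ~(304.5,257.5). The square tin is in the middle and the flat tin is nearest the robot, with jars on both sides of the rack and one on top. Next I'll triangulate these.

Run:
```python
from h import *
S=load('scene','a');D=load('side','a')
s=lambda u,v:(130+u/5.8,105+v/5.8)
d=lambda u,v:(195+u/5,205+v/5)
np.set_printoptions(precision=4,suppress=True)
P={'shaker_top':(s(270,345),d(548,265)),'shaker_base_mid':(s(272,402),d(543,345)),'square_topc':(s(363,295),d(396,288)),'flat_topc':(s(479,245),d(207,327)),
'rack+x+y':(s(263,437),None),'rx-y':(s(48,287),d(742,368)),'r-x-y':(s(465,92),d(58,380)),'r-x+y':(s(685,217),d(75,125)),
'jarA_top':(s(706,248),d(130,50)),'jarB_top':(s(410,58),d(72,430)),'rackjar_top':(s(168,240),d(654,125))}
for k,(p,q) in P.items():
    if q is None: print(k,plane(S,*p,.075)); continue
    X,e=tri(ray(S,*p),ray(D,*q)); print(k,X,'gap %.4f'%e)
print('jarA floor check',plane(S,*s(706,248),.085))
# black reacher blobs
for n,dd,(x0,x1,y0,y1) in (('scene',S,(210,315,150,230)),('side',D,(195,310,168,222))):
    g=dd['color'].max(2)[y0:y1,x0:x1]; m=(g<75).astype(np.uint8)
    k,l,st,c=cv2.connectedComponentsWithStats(m)
    for i in range(1,k):
        if st[i,4]>12: print(n,st[i]+[x0,y0,0,0,0],c[i]+[x0,y0])
w=load('wrist','a')
for nm,p in (('board?',(0.6,0.45,0)),): print(proj(w,p,True))
cut=lambda i,f:cv2.resize(i,None,fx=f,fy=f,interpolation=cv2.INTER_CUBIC)
a=cut(S['color'][148:233,205:405],4); a=cut(S['color'][148:308,208:408],3.5)
b=cut(D['color'][130:225,195:315],4)
cv2.imwrite('pics/z2.png',cv2.resize(a,(700,560))[:, :]);cv2.imwrite('pics/z3.png',cut(D['color'][140:225,195:315],6))
```

```text
shaker_top [ 0.6202 -0.2839  0.0483] gap 0.0034
shaker_base_mid [ 0.6198 -0.2915  0.0054] gap 0.0029
square_topc [ 0.5494 -0.2913  0.0427] gap 0.0003
flat_topc [ 0.4598 -0.2982  0.0294] gap 0.0014
rack+x+y [ 0.6868 -0.1933  0.075 ]
rx-y [ 0.6872 -0.3845  0.0709] gap 0.0024
r-x-y [ 0.3953 -0.3793  0.0727] gap 0.0002
r-x+y [ 0.3977 -0.1895  0.0693] gap 0.0020
jarA_top [ 0.4258 -0.145   0.083 ] gap 0.0011
jarB_top [ 0.4027 -0.4207  0.0829] gap 0.0005
rackjar_top [ 0.6626 -0.2915  0.1329] gap 0.0007
jarA floor check [ 0.4272 -0.143   0.085 ]
scene [211 150   7   4  17] [214.9412 151.    ]
scene [247 150  10   4  30] [251.2    151.7333]
scene [210 153   5   5  17] [211.8235 154.9412]
scene [ 218  158   91   69 1045] [271.3349 191.3722]
scene [253 165   4   6  14] [255.     167.4286]
side [216 169  71  10 209] [251.1196 173.7703]
side [ 201  174  101   44 1077] [243.6639 201.7939]
side [287 207  15   3  27] [294.1481 208.3333]
side [215 217  13   5  44] [221.0227 219.4545]
[242.4222 356.2402]
```

View pics/z3.png

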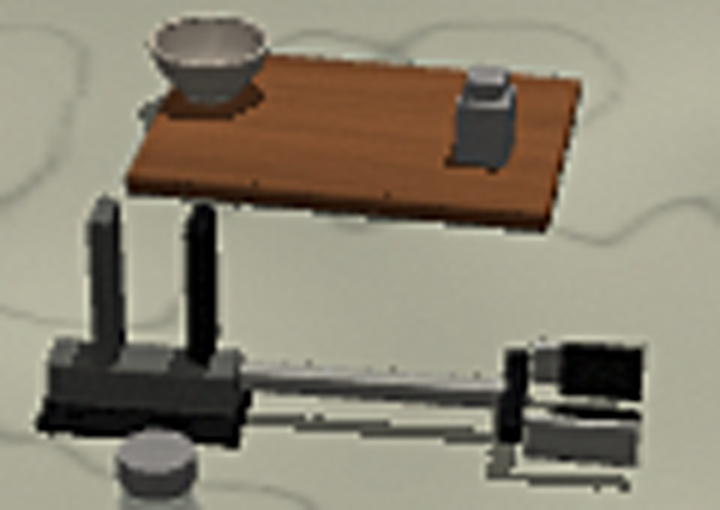

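View pics/z2.png

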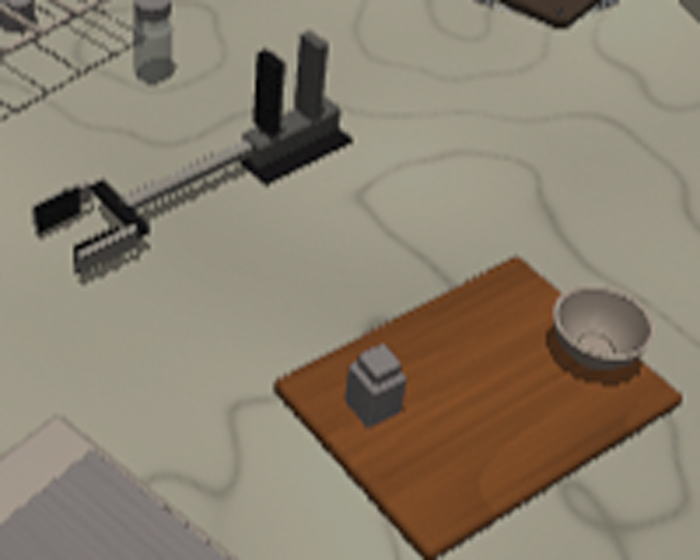

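The side view shows the two posts at crop (105,200) and (203,205), with the jaws to the right and the bowl and salt cellar on the board. The scene crop shows the same, with the board corners at (275,385), (518,258), (682,400) and (432,556).

Run:
```python
from h import *
S=load('scene','a');D=load('side','a')
np.set_printoptions(precision=4,suppress=True)
s=lambda u,v:(208+u/3.5,148+v/3.5)
d=lambda u,v:(195+u/6,140+v/6)
for k,p,q in (('fixpost top',s(314,40),d(105,207)),('trigpost top',s(270,58),d(203,210)),('salt top',s(379,360),d(489,78)),('bowl rim c',s(602,325),d(209,42)),
  ('board front right',s(275,385),d(548,220)),('board front left',s(518,258),d(128,187)),('crosshead end R',s(145,228),d(516,352)),('jawtip',s(38,215),d(636,425))):
    X,e=tri(ray(S,*p),ray(D,*q)); print(k,X,'gap %.4f'%e)
for p in ((275,385),(518,258),(682,400),(432,550)): print('board',plane(S,*s(*p),.014))
for p in ((548,218),(128,183),(580,82)): print('board side',plane(D,*d(*p),.014))
for n,p in (('foot',(352,140)),('foot',(268,184))): print(n,plane(S,*s(*p),.0))
for p in ((36,430),(240,446),(248,395)): print('footside',plane(D,*d(*p),0))
# jaws inner tops, z=38
print('jaws scene',plane(S,*s(38,212),.038),plane(S,*s(74,250),.038), 'side', plane(D,*d(522,418),.038),plane(D,*d(638,425),.038),plane(D,*d(560,345),.038),plane(D,*d(645,347),.038))
```

```text
fixpost top [0.4032 0.0208 0.1098] gap 0.0003
trigpost top [0.4495 0.0124 0.1115] gap 0.0008
salt top [0.61   0.248  0.0623] gap 0.0025
bowl rim c [0.4568 0.3361 0.0446] gap 0.0010
board front right [0.6379 0.1837 0.0066] gap 0.0020
board front left [0.4062 0.2388 0.0049] gap 0.0063
crosshead end R [0.6007 0.0166 0.0262] gap 0.0010
jawtip [ 0.6498 -0.0538  0.0278] gap 0.0002
board [0.6417 0.1875 0.014 ]
board [0.4109 0.2428 0.014 ]
board [0.452  0.4039 0.014 ]
board [0.6748 0.3462 0.014 ]
board side [0.6369 0.1717 0.014 ]
board side [0.409  0.2222 0.014 ]
board side [0.6766 0.3365 0.014 ]
foot [0.3728 0.0502 0.    ]
foot [0.4693 0.0346 0.    ]
footside [ 0.3658 -0.0021  0.    ]
footside [ 0.4643 -0.0209  0.    ]
footside [0.4695 0.0242 0.    ]
jaws scene [ 0.6545 -0.0479  0.038 ] [0.6638 0.0034 0.038 ] side [ 0.5946 -0.0605  0.038 ] [ 0.6477 -0.069   0.038 ] [0.6205 0.0027 0.038 ] [ 0.6615 -0.0011  0.038 ]
```

Emit:
jog_arm(
  deltas="0.26 -0.975 0 0 0 -0.436;0.26 -0.975 0 0 0 -0.436;0.26 -0.975 0 0 0 -0.436;0.26 -0.975 0 0 0 -0.436;0.26 -0.975 0 0 0 -0.436;0.26 -0.975 0 0 0 -0.436;0.26 -0.975 0 0 0 -0.436;0.26 -0.975 0 0 0 -0.436;0.26 -0.975 0 0 0 -0.436;0.26 -0.975 0 0 0 -0.436;0.26 -0.975 0 0 0 -0.436;0.26 -0.975 0 0 0 -0.436;0.26 -0.975 0 0 0 -0.436;0.26 -0.975 0 0 0 -0.436;0.26 -0.975 0 0 0 -0.436;0.26 -0.975 0 0 0 -0.436",
  gripper=1,
  squeeze=20,
)

```text
time: 2.15
eef_pos: [0.3474, 0.308, 0.2503]
tcp_rot: [0.524, 0.852, 0.0, 0.0]
contact_force: [-0.3, 0.4, -0.6]
opening: 1.004
finger_force: 0.0
```

Emit:
jog_arm(
  deltas="0.26 -0.975 0 0 0 -0.436;0.26 -0.975 0 0 0 -0.436;0.26 -0.975 0 0 0 -0.436;0.26 -0.975 0 0 0 -0.436;0.26 -0.975 0 0 0 -0.436;0.26 -0.975 0 0 0 -0.436;0.26 -0.975 0 0 0 -0.436;0.26 -0.975 0 0 0 -0.436;0.26 -0.975 0 0 0 -0.436;0.26 -0.975 0 0 0 -0.436;0.26 -0.975 0 0 0 -0.436;0.26 -0.975 0 0 0 -0.436;0.26 -0.975 0 0 0 -0.436;0.26 -0.975 0 0 0 -0.436;0.26 -0.975 0 0 0 -0.436;0 0 0 0 0 0;0 0 0 0 0 0",
)

```text
time: 4.28
eef_pos: [0.4248, 0.0168, 0.2502]
tcp_rot: [0.769, 0.64, 0.0, -0.0]
contact_force: [0.8, 0.4, 0.2]
opening: 1.0
finger_force: 0.0
```

```bash
cat > m.py <<'E'
from h import *
from scipy.spatial.transform import Rotation as Ro
np.set_printoptions(precision=4,suppress=True)
def yaw(s): y=Ro.from_quat(s['tcp_rot']).as_matrix(); return np.degrees(np.arctan2(y[1,1],y[0,1])),y[:,2]
def st():
    s=get_state(); print('%.2f'%s['time'],s['eef_pos'],'yaw,z',yaw(s),'q',np.array(s['qpos']),'F',np.array(s['contact_force']),s['opening'],s['finger_force'])
E
python3 - <<'E'
from m import *
st(); d=snap('wrist','b')
for p in ((.4032,.0208,.11),(.4495,.0124,.11),(.633,-.0217,.038)): print(proj(d,p,True))
E
```

```text
4.28 [0.4248 0.0168 0.2502] yaw,z (np.float64(-10.482116909132996), array([-0.0002,  0.0004, -1.    ])) q [-0.2002 -0.2971  2.1577  0.0003  1.2812 -0.0174] F [0.8388 0.3737 0.1641] 0.9999109534173984 0.0
[231.9173 182.4313]
[282.4345 182.2992]
[419.0893 166.6405]
```

View pics/wrist_b.png

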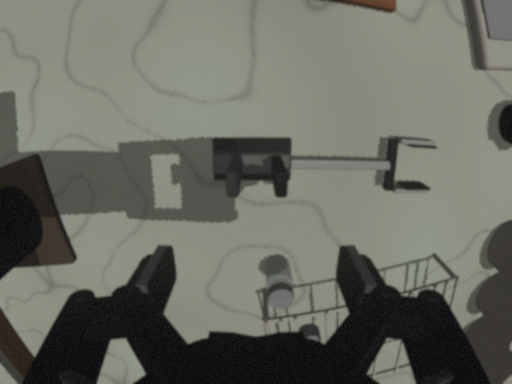

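The wrist view shows the post tops at about (233,187) and (280,187), within a few pixels of the prediction, and the shaft runs level, so the yaw is right. Now I'll descend.

Emit:
jog_arm(
  deltas="0.02 0 -0.97 0 0 0;0.02 0 -0.97 0 0 0;0 0 -0.97 0 0 0;0 0 -0.97 0 0 0;0 0 -0.97 0 0 0;0 0 -0.97 0 0 0;0 0 -0.97 0 0 0;0 0 -0.97 0 0 0;0 0 -0.97 0 0 0;0 0 0 0 0 0;0 0 0 0 0 0",
)

```text
time: 5.7
eef_pos: [0.4264, 0.017, 0.0764]
tcp_rot: [0.768, 0.64, 0.0, 0.0]
contact_force: [-0.5, -0.8, 0.4]
opening: 1.002
finger_force: 0.0
```

Run:
```python
from m import *
st()
```

```text
5.70 [0.4264 0.017  0.0764] yaw,z (np.float64(-10.419914351137333), array([ 0.001 , -0.0001, -1.    ])) q [-0.1989 -0.0399  2.2911  0.0001  0.8893 -0.0171] F [-0.5171 -0.8089  0.3642] 1.0015419485842976 0.0
```

Emit:
jog_arm(
  deltas="0 0 0 0 0 0;0 0 0 0 0 0;0 0 0 0 0 0;0 0 0 0 0 0;0 0 0 0 0 0;0 0 0 0 0 0;0 0 0 0 0 0;0 0 0 0 0 0",
  gripper=0,
  squeeze=6,
)

```text
time: 6.7
eef_pos: [0.4233, 0.0174, 0.0775]
tcp_rot: [0.768, 0.64, -0.004, -0.004]
contact_force: [-14.9, 2.0, 20.9]
opening: 0.58
finger_force: 6.1
```

Emit:
jog_arm(
  deltas="0 0 0.1 0 0 0;0 0 0.1 0 0 0;0 0 0 0 0 0;0 0 0 0 0 0",
)

```text
time: 7.2
eef_pos: [0.4257, 0.0167, 0.0794]
tcp_rot: [0.769, 0.64, -0.0, -0.0]
contact_force: [-0.7, 0.9, -3.9]
opening: 0.505
finger_force: 12.4
```

Run:
```python
from m import *
st(); d=snap('scene','c');d=snap('side','c')
a=load('scene','c')['color'][140:240,205:325]; b=load('side','c')['color'][140:225,195:315]
a=cv2.resize(a,(600,500),interpolation=2)[:, :]; b=cv2.resize(b,(600,425),interpolation=2)
cv2.imwrite('pics/c.png',cv2.resize(np.vstack([a,b]),None,fx=.64,fy=.64))
```

```text
7.20 [0.4257 0.0167 0.0794] yaw,z (np.float64(-10.469101764617655), array([-0.0007,  0.0001, -1.    ])) q [-0.1998 -0.0465  2.2908 -0.      0.898  -0.0171] F [-0.6817  0.8891 -3.877 ] 0.5051039210911491 12.43634819984436
```

View pics/c.png

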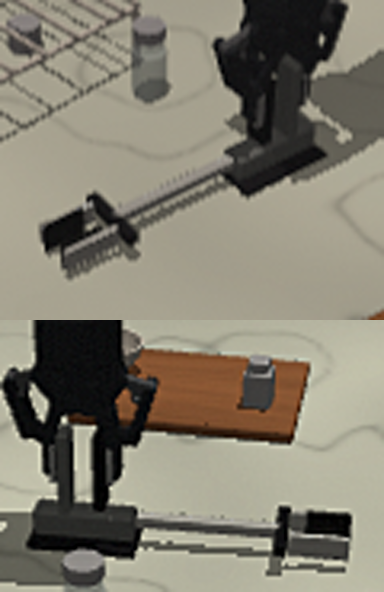

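Both views show the fingers on the posts and the jaws shut (opening 0.505, so the minimum force is enough to work the trigger). I'll ease off by setting the opening instead.

Emit:
jog_arm(
  deltas="0 0 0 0 0 0;0 0 0 0 0 0;0 0 0 0 0 0;0 0 0 0 0 0",
  gripper=0.65,
  squeeze=6,
)

```text
time: 7.8
eef_pos: [0.426, 0.0168, 0.0798]
tcp_rot: [0.769, 0.64, 0.0, 0.0]
contact_force: [0.1, -0.4, -2.2]
opening: 0.649
finger_force: 5.3
```

Emit:
jog_arm(
  deltas="0 0 0.25 0 0 0;0 0 0.25 0 0 0;0 0 0 0 0 0;0 0 0 0 0 0",
)

```text
time: 8.3
eef_pos: [0.426, 0.0167, 0.0898]
tcp_rot: [0.769, 0.64, 0.0, 0.0]
contact_force: [-0.6, -0.1, -3.6]
opening: 0.651
finger_force: 5.3
```

```bash
cat > jaws.py <<'E'
from m import *
st(); S=snap('scene','d');D=snap('side','d')
E
python3 jaws.py
python3 - <<'E'
from h import *
a=load('scene','d')['color'][140:240,205:325]; b=load('side','d')['color'][140:225,195:315]
a=cv2.resize(a,(600,500),interpolation=2); b=cv2.resize(b,(600,425),interpolation=2)
cv2.imwrite('pics/d.png',cv2.resize(np.vstack([a,b]),None,fx=.64,fy=.64))
E
```

```text
8.30 [0.426  0.0167 0.0898] yaw,z (np.float64(-10.460844671651955), array([ 0.0002, -0.0001, -1.    ])) q [-0.1997 -0.0672  2.2864 -0.      0.9222 -0.0171] F [-0.587  -0.1471 -3.6164] 0.6507488893985857 5.344144776463509
```

View pics/d.png

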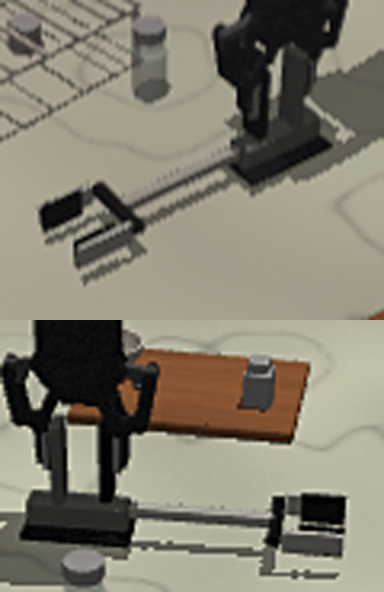

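Both views show the jaws open again and the reacher hanging level a little above the counter. I'll measure how far the jaws have moved since the start from the image shift in both views.

```bash
cat > shift.py <<'E'
from m import *
def shift(tagA,tagB,P,boxes):
    A=[];B=[]
    for n,(x0,y0,x1,y1) in boxes.items():
        a,b=load(n,tagA),load(n,tagB)
        k=4; f=lambda i:cv2.resize(i,None,fx=k,fy=k,interpolation=2)
        t=f(a['color'][y0:y1,x0:x1]); m=12; r=f(b['color'][y0-m:y1+m,x0-m:x1+m])
        _,s,_,l=cv2.minMaxLoc(cv2.matchTemplate(r,t,cv2.TM_CCOEFF_NORMED))
        du=np.array(l)/k-m; J=np.array([proj(a,np.add(P,e))-proj(a,P) for e in np.eye(3)*.01]).T/.01
        print(n,du,'%.3f'%s); A.append(J);B.append(du)
    A,B=np.vstack(A),np.hstack(B); X,res,_,_=np.linalg.lstsq(A,B,rcond=None); print('moved',X,'res px',A@X-B)
if __name__=='__main__':
    shift('a','d',(.633,-.02,.03),{'scene':(217,198,252,224),'side':(276,194,304,219)})
    shift('a','d',(.43,.017,.03),{'side':(200,195,238,212)})
E
python3 shift.py
```

```text
scene [-0.75 -2.75] 0.862
side [ 0.75 -3.25] 0.925
moved [ 0.0016 -0.0005  0.0113] res px [ 0.0437 -0.0249  0.0472  0.0235]
side [ 0.25 -3.5 ] 0.914
moved [0.001  0.0054 0.0087] res px [0. 0.]
```

Emit:
jog_arm(
  deltas="0.206 0.203 0 0 0 -0.4;0.206 0.203 0 0 0 -0.771;0.206 0.203 0 0 0 -0.771;0.206 0.203 0 0 0 -0.771;0.206 0.203 0 0 0 -0.771;0.206 0.203 0 0 0 -0.771;0.206 0.203 0 0 0 -0.771;0.206 0.203 0 0 0 -0.771;0.206 0.203 0 0 0 -0.771;0.206 0.203 0 0 0 -0.771;0.206 0.203 0 0 0 -0.771;0.206 0.203 0 0 0 -0.771;0.206 0.203 0 0 0 -0.771;0.206 0.203 0 0 0 -0.771;0.206 0.203 0 0 0 -0.771;0.206 0.203 0 0 0 -0.771;0.206 0.203 0 0 0 -0.771;0.206 0.203 0 0 0 -0.771;0 0 0 0 0 -0.371;0 0 0 0 0 0",
)

```text
time: 10.9
eef_pos: [0.4998, 0.0897, 0.0895]
tcp_rot: [1.0, 0.001, -0.0, 0.0]
contact_force: [-0.8, 0.3, -2.5]
opening: 0.651
finger_force: 5.4
```

Emit:
jog_arm(
  deltas="0.6 0 0 0 0 0;0.75 0 0 0 0 0;0.75 0 0 0 0 0;0.75 0 0 0 0 0;0.75 0 0 0 0 0;0.75 0 0 0 0 0;0.75 0 0 0 0 0;0.75 0 0 0 0 0;0.25 0 0 0 0 0;0 0 -0.1 0 0 0;0 0 -0.1 0 0 0;0 0 0 0 0 0",
)

```text
time: 12.4
eef_pos: [0.6213, 0.0899, 0.0852]
tcp_rot: [1.0, 0.0, -0.001, -0.0]
contact_force: [-0.1, -0.4, -2.9]
opening: 0.653
finger_force: 5.7
```

Run:
```python
from m import *
st(); S=snap('scene','e');D=snap('side','e'); W=snap('wrist','e')
s=get_state(); x,y,z=s['eef_pos']
for n,d in (('scene',S),('side',D),('wrist',W)): print(n,[proj(d,(x,y-.2115,z-.079+.023),n=='wrist'),proj(d,(.62,-.288,.048),n=='wrist')])
a=cv2.resize(S['color'][120:230,130:260],(520,440),interpolation=2); b=cv2.resize(D['color'][190:290,260:340],(400,500),interpolation=2)
c=np.zeros((500,920,3),np.uint8); c[:440,:520]=a; c[:,520:]=b
cv2.imwrite('pics/e.png',cv2.resize(c,None,fx=.86,fy=.86))
```

```text
12.40 [0.6213 0.0899 0.0852] yaw,z (np.float64(-89.97152540640901), array([-0.0013,  0.    , -1.    ])) q [-0.0178  0.3645  1.8029 -0.      0.9755  1.5526] F [-0.0675 -0.3857 -2.8931] 0.6526887578070846 5.725429952144623
scene [array([210.4235, 193.1535]), array([175.3207, 164.2139])]
side [array([294.5967, 224.4608]), array([304.1007, 258.9623])]
wrist [array([499.4588, 213.7326]), array([589.882 , 215.0403])]
```

View pics/e.png

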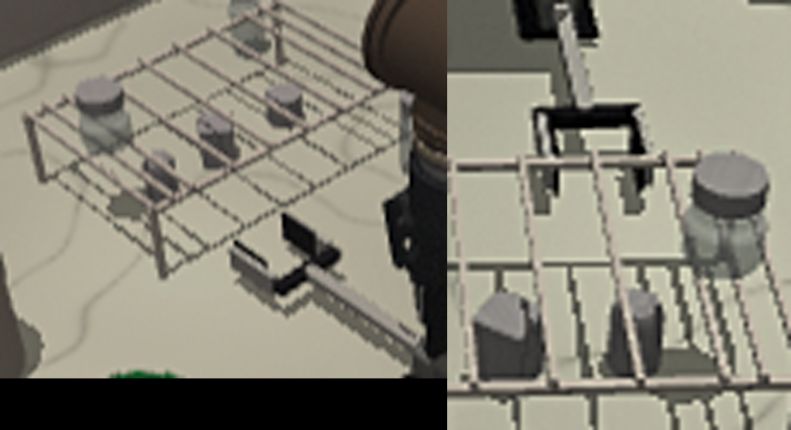

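The scene part shows the jaws open towards the rack at about (285,250). In the side part they sit at about (597,165), matching the prediction and in line with the shaker at (640,335) once perspective is allowed for. I'll go in.

Emit:
jog_arm(
  deltas="0 -0.6 -0.1 0 0 0;0 -0.8 0 0 0 0;0 -0.8 0 0 0 0;0 -0.8 0 0 0 0;0 -0.8 0 0 0 0;0 -0.8 0 0 0 0;0 -0.8 0 0 0 0;0 -0.8 0 0 0 0;0 -0.8 0 0 0 0;0 -0.8 0 0 0 0;0 -0.4 0 0 0 0;0 0 0 0 0 0;0 0 0 0 0 0",
)

```text
time: 14.18
eef_pos: [0.622, -0.0738, 0.0836]
tcp_rot: [1.0, 0.0, -0.0, -0.0]
contact_force: [-0.2, 0.1, -3.3]
opening: 0.655
finger_force: 5.8
```

Run:
```python
from m import *
st(); snap('scene','f');snap('side','f')
from shift import shift
shift('a','f',(.62,-.288,.03),{'scene':(171,161,183,176),'side':(297,255,312,278)})
shift('e','f',(.621,-.12,.03),{'scene':(186,180,217,202),'side':(280,213,308,232)}) if 0 else None
s=get_state();x,y,z=s['eef_pos']; D=load('side','f');S=load('scene','f')
for n,d in(('scene',S),('side',D)):
  for X in (x-.036,x+.036): print(n,'pred crosshead end top',proj(d,(X,y-.175,z-.079+.03)),'tip',proj(d,(X,y-.236,z-.079+.038)))
```

```text
14.18 [ 0.622  -0.0738  0.0836] yaw,z (np.float64(-89.96627962222988), array([-0.0003,  0.0004, -1.    ])) q [-0.28    0.3635  1.8076  0.0004  0.9708  1.29  ] F [-0.1818  0.1277 -3.3214] 0.6550782957348638 5.840056613087654
scene [ 5.5 -6. ] 0.618
side [ -2.25 -11.  ] 0.500
moved [-0.0079  0.0142  0.0237] res px [-1.6826  0.778  -1.314  -0.5044]
scene pred crosshead end top [192.3287 168.2409] tip [180.0147 158.2595]
scene pred crosshead end top [173.6591 178.4783] tip [161.3441 167.9227]
side pred crosshead end top [287.3649 253.2984] tip [290.8505 267.2404]
side pred crosshead end top [316.626  252.3446] tip [321.6635 266.1804]
```

Emit:
jog_arm(
  deltas="0 0 0 0 0 0;0 0 0 0 0 0;0 0 0 0 0 0",
  gripper=0.58,
  squeeze=25,
)

```text
time: 14.65
eef_pos: [0.6221, -0.0741, 0.0837]
tcp_rot: [1.0, 0.0, 0.0, -0.0]
contact_force: [0.4, -0.1, -2.9]
opening: 0.58
finger_force: 11.3
```

Emit:
jog_arm(
  deltas="0 0 0 0 0 0;0 0 0 0 0 0;0 0 0 0 0 0;0 0 0 0 0 0;0 0 0 0 0 0;0 0 0 0 0 0",
  gripper=0,
  squeeze=25,
)

```text
time: 15.4
eef_pos: [0.6222, -0.0741, 0.0839]
tcp_rot: [1.0, 0.0, 0.0, 0.0]
contact_force: [-0.6, 1.9, -0.0]
opening: 0.522
finger_force: 28.8
```

Run:
```python
from m import *
st()
```

```text
15.40 [ 0.6222 -0.0741  0.0839] yaw,z (np.float64(-89.97077851623483), array([ 0.0003, -0.    , -1.    ])) q [-0.2803  0.3634  1.8073  0.0001  0.9707  1.2899] F [-0.5834  1.8939 -0.0406] 0.521626179587417 28.754234611988068
```

Emit:
jog_arm(
  deltas="0 0 0.2 0 0 0;0 0 0.2 0 0 0;0 0 0 0 0 0;0 0 0 0 0 0",
)

```text
time: 15.9
eef_pos: [0.622, -0.0742, 0.0916]
tcp_rot: [1.0, 0.0, -0.0, -0.0]
contact_force: [-0.6, -0.6, -3.9]
opening: 0.522
finger_force: 27.5
```

Run:
```python
from m import *
st(); snap('scene','g');snap('side','g')
from shift import shift
shift('f','g',(.622,-.288,.03),{'scene':(171,161,184,180),'side':(297,255,312,278)})
```

```text
15.90 [ 0.622  -0.0742  0.0916] yaw,z (np.float64(-89.98561008057312), array([-0.0002,  0.0001, -1.    ])) q [-0.2806  0.3525  1.8051  0.      0.9842  1.29  ] F [-0.5828 -0.5564 -3.9251] 0.5215327498461607 27.45619297027588
scene [-0.25  0.  ] 0.761
side [-0.5  -2.25] 0.668
moved [0.0004 0.0035 0.0033] res px [ 0.6862 -0.3158  0.5365  0.2047]
```

Emit:
jog_arm(
  deltas="0 0.4 0 0 0 0;0 0.8 0 0 0 0;0 0.8 0 0 0 0;0 0.8 0 0 0 0;0 0.8 0 0 0 0;0 0.8 0 0 0 0;0 0.8 0 0 0 0;0 0.8 0 0 0 0;0 0.8 0 0 0 0;0 0.8 0 0 0 0;0 0.6 0 0 0 0;0 0 0.5 0 0 0;0 0 0.5 0 0 0;0 0 0 0 0 0",
)

```text
time: 17.75
eef_pos: [0.6235, 0.0892, 0.1139]
tcp_rot: [1.0, -0.0, 0.002, 0.0]
contact_force: [1.0, -0.6, -2.4]
opening: 0.52
finger_force: 27.5
```

Run:
```python
from m import *
st(); S=snap('scene','h');D=snap('side','h')
s=get_state();x,y,z=s['eef_pos']
# shaker: dark/grey blob gone from the rack? compare and find pads
for n,d,b in (('scene',S,(168,158,186,180)),('side',D,(296,254,313,280))):
    A=load(n,'a')['color'];x0,y0,x1,y1=b
    print(n,'old place diff',np.abs(A[y0:y1,x0:x1].astype(int)-d['color'][y0:y1,x0:x1]).mean(), A[y0:y1,x0:x1].mean(), d['color'][y0:y1,x0:x1].mean())
    p=proj(d,(x,y-.214,z-.0839+.046)).round().astype(int);q=proj(d,(x,y-.214,z-.0839)).round().astype(int)
    print(p,q); g=cv2.cvtColor(d['color'],6); print(g[p[1]-6:q[1]+3:2,p[0]-12:p[0]+14:2])
```

```text
17.75 [0.6235 0.0892 0.1139] yaw,z (np.float64(-90.0141709792214), array([ 0.004 , -0.0003, -1.    ])) q [-0.0186  0.3278  1.7903 -0.0002  1.0195  1.5525] F [ 1.0069 -0.5544 -2.401 ] 0.5202090552987219 27.471699714660645
scene old place diff 33.244949494949495 115.36279461279462 148.6077441077441
[208 181] [210 193]
[[173 172 171 174 136 138 160 174 172 172 167 132  90]
 [173 173 173 172 175 114  13 127 167 142  91 140 167]
 [176 178 175 173 175 137 109 104  58  91 179 173 171]
 [145  12 143 179 159 125 139 140 128  13 114 169 172]
 [147 169  82  80  81 117 133 118  90  33  49 136 165]
 [142  73 137 116   8  69  88  82  72  47  34  74  56]
 [182  73  73 107 170  82  73  70  67  53  29  35  23]
 [147 107  71  73  70 139 128  70  67  47  25  69  19]
 [182 182 155  83  73  72 121  57  37  27  63 159 159]
 [180 179 180 182 118  66  35  25  27  17  29  92 150]
 [180 179 179 180 182  79  22  23  11  46  94  89  69]]
side old place diff 45.57239819004525 115.82579185520362 158.39366515837105
[296 211] [295 226]
[[ 94  91 186  65 159 155 181 179 180 181 180 178 177]
 [100  91 203  98 173 179 146 153 154 108 103 186 179]
 [  6  88   5   7   1  64  33   1   2 202   4 143 179]
 [  0 173  49   6 135 142 143 140  13 179   5 135 181]
 [  8 184  51  70 125 151 139 139  44  92 195 189 180]
 [197  51  71  34  75  78  83  77  74  10 173 182 179]
 [195  39 183   4  63  62  63  63  48   0 162 181 180]
 [191  44 171  27  63  61  62  58  45   0 174 188 182]
 [183  76  68   5  65  61  60  63  36   3  63 189 182]
 [182  84  65  11  62  58  62  61  76   0  64 191 184]
 [181 196  56   0  47 199  42  44 166   6  49 189 190]
 [195 199 166 169 172 184 162 166 138 131 131 130 133]]
```

The shaker is gone from its old place and shows upright between the jaws (a bright dome over grey sides in both views). Now I'll swing round to the board, staying low.

Emit:
jog_arm(
  deltas="-0.3 0 0 0 0 0.4;-0.57 0 0 0 0 0.81;-0.57 0 0 0 0 0.81;-0.57 0 0 0 0 0.81;-0.57 0 0 0 0 0.81;-0.57 0 0 0 0 0.81;-0.57 0 0 0 0 0.81;-0.57 0 0 0 0 0.81;-0.57 0 0 0 0 0.81;-0.57 0 0 0 0 0.81;-0.57 0 0 0 0 0.81;-0.57 0 0 0 0 0.81;-0.57 0 0 0 0 0.81;-0.57 0 0 0 0 0.81;-0.27 -0.28 0 0 0 0.81;0 -0.28 0 0 0 0.81;0 -0.28 0 0 0 0.81;0 -0.28 0 0 0 0.81",
)

```text
time: 20.1
eef_pos: [0.462, 0.0669, 0.1115]
tcp_rot: [0.758, 0.652, -0.001, -0.0]
contact_force: [0.5, -0.3, -4.3]
opening: 0.519
finger_force: 27.5
```

Emit:
jog_arm(
  deltas="0 -0.28 0 0 0 0.81;0 -0.28 0 0 0 0.81;0 -0.28 0 0 0 0.81;0 -0.28 0 0 0 0.81;0 -0.28 0 0 0 0.81;0 -0.28 0 0 0 0.81;0 -0.28 0 0 0 0.81;0 -0.28 0 0 0 0.81;0 -0.28 0 0 0 0.81;0 -0.28 0 0 0 0.81;0 -0.28 0 0 0 0.81;0 -0.28 0 0 0 0.81;0 -0.28 0 0 0 0.81;0 -0.28 0 0 0 0.81;0 -0.28 0 0 0 0.81;0 -0.28 0 0 0 0.81;0 -0.28 0 0 0 0.81;0 -0.28 0 0 0 0.81;0 0 0 0 0 0.4;0 0 0 0 0 0",
)

```text
time: 22.6
eef_pos: [0.4622, -0.0338, 0.1116]
tcp_rot: [0.113, 0.994, -0.0, -0.0]
contact_force: [-1.0, 0.3, -3.4]
opening: 0.519
finger_force: 27.5
```

Run:
```python
from m import *
st(); S=snap('scene','i');D=snap('side','i')
s=get_state();x,y,z=s['eef_pos'];a=np.radians(77.2)
for n,d in (('scene',S),('side',D)):
    P=np.array([x+.214*np.cos(a),y+.214*np.sin(a)])
    p=proj(d,(*P,z-.0839+.046)).round().astype(int);q=proj(d,(*P,z-.0839)).round().astype(int)
    print(n,P,p,q); g=cv2.cvtColor(d['color'],6); print(g[p[1]-6:q[1]+3:2,p[0]-14:p[0]+16:2])
    b=d['color'].astype(int); m=((b[:,:,2]-b[:,:,0])>45).astype(np.uint8); k,l,st_,c=cv2.connectedComponentsWithStats(m)
    x0,x1,y0,y1=(270,420,210,310) if n=='scene' else (205,300,140,185)
    m2=np.zeros_like(m);m2[y0:y1,x0:x1]=m[y0:y1,x0:x1]
    h=cv2.convexHull(cv2.findNonZero(m2)); e=cv2.approxPolyDP(h,3,True)[:,0]
    for u in e: print(u,plane(d,*u,.014))
```

```text
22.60 [ 0.4622 -0.0338  0.1116] yaw,z (np.float64(77.00113362942729), array([-0.0005, -0.0006, -1.    ])) q [-0.2921 -0.0173  2.1905 -0.0008  0.9687 -1.6355] F [-0.97    0.343  -3.4123] 0.5192772059689424 27.47376948595047
scene [0.5097 0.1751] [317 212] [315 224]
[[141 144 147 120  18  23 100  49 174 168 168 167 167 166 168]
 [ 61 116  70  23  23  16  62 125 165 169 167 166 167 167 167]
 [ 20  24  25  17  22  93 124 111  45 137 168 166 166 165 165]
 [126  55  20  72  71 117 131 133 119  15 126 168 165 164 165]
 [ 68 138 128  75  76 119 131 126 117  27  22 135 166 164 163]
 [ 66  62 135  78  29  80  88  88  80  28  13  17 129 152 162]
 [ 64  67  66 134 114  26  70  70  65  18  16  15  22 123 162]
 [ 85  74  67  65 130 111  18  59  63   9  15  18  21 117 159]
 [133  80  65  65  65 128 114  14  62 151   7  15  30 135 150]
 [ 87  87 133  57  66  65 127  68  66 164 144  27 102 157 136]
 [ 88 164 158 147  61  66  68  24  73  92 161 160 161 156 153]]
[402 261] [0.4498 0.4004 0.014 ]
[329 306] [0.6803 0.3436 0.014 ]
[287 256] [0.6361 0.1841 0.014 ]
[356 222] [0.4119 0.2434 0.014 ]
side [0.5
[... 190 characters left out ...]
4  95  95  99  99  96  96  92]
 [ 13   7  16  13   0  52  99 148 135  95  42 135  99  98  97]
 [ 10   8  11  11   3  15 140 154 138  98   4 190  88  92  96]
 [  9   8  17  10  21  46  74  82  79  79 101  82  96  95  95]
 [ 15  12  18   9  22  47  63  62  65  39 175  58  93  95  97]
 [ 19  11  18   7  48  35  53  67  66  38  86  66  93  90  88]
 [  9  13  11   9  11   0 179  86  20  16  16  20  92  91  91]
 [  6  19  16  11   2 114 165  53   0   2   6   3  88  57  89]
 [  4  18   9   1  61 163 169  51  63  56  23  14  35  36  37]]
[291 153] [0.6749 0.3419 0.014 ]
[286 175] [0.6369 0.1807 0.014 ]
[216 168] [0.4077 0.2399 0.014 ]
[224 155] [0.4352 0.3365 0.014 ]
[245 150] [0.5114 0.3737 0.014 ]
```

Emit:
jog_arm(
  deltas="0.13 0.55 0 0 0 0;0.17 0.73 0 0 0 0;0.17 0.73 0 0 0 0;0.17 0.73 0 0 0 0;0.17 0.73 0 0 0 0;0.17 0.73 0 0 0 0;0.04 0.18 0 0 0 0;0 0 -0.25 0 0 0;0 0 -0.25 0 0 0;0 0 0 0 0 0;0 0 0 0 0 0",
)

```text
time: 24.08
eef_pos: [0.4829, 0.0539, 0.1017]
tcp_rot: [0.113, 0.994, -0.0, -0.0]
contact_force: [0.6, 0.1, -3.1]
opening: 0.52
finger_force: 27.5
```

Emit:
jog_arm(
  deltas="0 0 -0.1 0 0 0;0 0 0 0 0 0;0 0 0 0 0 0",
)

```text
time: 24.45
eef_pos: [0.4829, 0.0542, 0.0998]
tcp_rot: [0.113, 0.994, -0.0, 0.0]
contact_force: [0.4, -0.4, -3.2]
opening: 0.52
finger_force: 27.5
```

```bash
cat > pk.py <<'E'
from m import *
import sys
t=sys.argv[1]
st(); S=snap('scene',t);D=snap('side',t)
for n,d in (('scene',S),('side',D)):
    P=(.530,.2625)
    p=proj(d,(*P,.06)).round().astype(int);q=proj(d,(*P,.014)).round().astype(int)
    print(n,p,q); g=cv2.cvtColor(d['color'],6); print(g[p[1]-4:q[1]+5:2,p[0]-16:p[0]+18:2])
E
python3 pk.py j
```

```text
24.45 [0.4829 0.0542 0.0998] yaw,z (np.float64(77.04111665047418), array([ 0.0001, -0.0001, -1.    ])) q [-0.0974  0.0538  2.144  -0.0001  0.9437 -1.4419] F [ 0.3787 -0.3601 -3.2047] 0.5204143040836072 27.47795194387436
scene [340 237] [337 249]
[[ 66  22  35  26  21  11  34  74  65 111  80  80  83  86  89  87  87]
 [ 24  29  21  12  36  65 117 136 130  85 124  94  88  87  87  88  90]
 [ 32 163  60  47  48 102 120 133 135 121   6  95  98  86  89  89  89]
 [ 46  64 156  56  31  77 116 131 127 123  39  14  74 108  87  89  90]
 [ 64  67  64 155  84  30  79  87  93  81  43  16  14  73 123  91  92]
 [ 55  66  66  66 142  81  26  70  72  69  16  17  15  12  99  95  94]
 [ 48  68  67  68  67 140 116  20  66  64  17  17  17  16  71  91  88]
 [ 71  49  67  65  67  67 141 111  19  55  54  19  15  21  81  87  86]
 [ 85  67  46  56  66  67  66 133 117  43  78  53  21  33  89  86  88]
 [ 85  89  92  51  58  67  67  63  53  91  89  71  51  51  89  91  93]
 [ 91  90  90  90  51  54  67  68  42  91  87  88  72  92  95  94  90]]
side [252 152] [252 164]
[[ 41  46   9  10  20   2 197 181 177 173 165 148 137 152 170 173 174]
 [ 39  34  10  12  16   6  54  77  76 105 105  87 146 141 182 186 185]
 [ 40  30  12  11  18   8   8 128 145 128  98   8 140  89  86  87  86]
 [ 34  19  11   6  12  11  48  80  90  88  61 117  76  96  95  94  94]
 [ 46  27  14   6  13   7  46  64  62  64  27 186  60  90  88  89  90]
 [ 27   8   8  19  13  31  48  66  63  64  43 116  82  93  90  90  90]
 [ 30  13   6  15   8   9   9  82  19  20  13  17  36  98  96  93  95]
 [ 15  12   6  17   2   0 102 165  53   0   8   5   0  97  97  94  97]
 [ 10   9   9  11   0  18 163 170  50  50  39  20  41  96  94  92  94]
 [ 10  13  10  19  22  32 163  88  41  43  44  97  96  97  93  93  94]
 [ 20  22   8   8  20  73 163  64  94 102  45  94  89  85  88  87  93]]
```

Now I'll lower in 1 mm steps until the weight comes off the wrist.

Emit:
jog_arm(
  deltas="0 0 -0.05 0 0 0;0 0 0 0 0 0;0 0 0 0 0 0",
)

```text
time: 24.92
eef_pos: [0.4829, 0.0542, 0.0987]
tcp_rot: [0.113, 0.994, 0.0, -0.0]
contact_force: [0.8, 0.2, -4.2]
opening: 0.521
finger_force: 27.5
```

Emit:
jog_arm(
  deltas="0 0 -0.05 0 0 0;0 0 0 0 0 0;0 0 0 0 0 0",
)

```text
time: 25.3
eef_pos: [0.4831, 0.0542, 0.0979]
tcp_rot: [0.113, 0.994, 0.0, 0.0]
contact_force: [-0.3, -1.0, -2.5]
opening: 0.521
finger_force: 28.3
```

Emit:
jog_arm(
  deltas="0 0 -0.05 0 0 0;0 0 0 0 0 0;0 0 0 0 0 0",
)

```text
time: 25.68
eef_pos: [0.4833, 0.0541, 0.0973]
tcp_rot: [0.113, 0.994, 0.0, 0.0]
contact_force: [-1.7, -2.8, 3.1]
opening: 0.519
finger_force: 30.6
```

Emit:
jog_arm(
  deltas="0 0 0.02 0 0 0;0 0 0 0 0 0;0 0 0 0 0 0",
)

```text
time: 26.05
eef_pos: [0.4832, 0.0542, 0.0974]
tcp_rot: [0.113, 0.994, -0.0, 0.0]
contact_force: [-1.0, -3.8, 1.8]
opening: 0.521
finger_force: 30.7
```

Emit:
jog_arm(
  deltas="0 0 0 0 0 0;0 0 0 0 0 0;0 0 0 0 0 0;0 0 0 0 0 0",
  gripper=0.56,
)

```text
time: 26.55
eef_pos: [0.4826, 0.0543, 0.0968]
tcp_rot: [0.113, 0.994, -0.0, -0.0]
contact_force: [-0.3, 1.1, -2.5]
opening: 0.56
finger_force: 11.9
```

Emit:
jog_arm(
  deltas="0 0 0 0 0 0;0 0 0 0 0 0;0 0 0 0 0 0;0 0 0 0 0 0",
  gripper=0.65,
  squeeze=6,
)

```text
time: 27.05
eef_pos: [0.4829, 0.0542, 0.0972]
tcp_rot: [0.113, 0.994, -0.0, 0.0]
contact_force: [-0.5, -0.4, -2.5]
opening: 0.656
finger_force: 6.3
```

```bash
python3 pk.py k
```

```text
27.05 [0.4829 0.0542 0.0972] yaw,z (np.float64(77.0378629699156), array([ 0.0001, -0.    , -1.    ])) q [-0.0974  0.0583  2.1451 -0.      0.9381 -1.4419] F [-0.4705 -0.3846 -2.5003] 0.6558996530645083 6.338283196091652
scene [340 237] [337 249]
[[ 26  27  23  11  39  41  69  70  67  14  11  71 102  86  88  88  87]
 [ 23  14  39  50  47  56 114 128 121  43  14  13  73 121  86  87  88]
 [ 10  44  49  46  44 105 118 133 135 123   9  13  15  52 110  88  88]
 [128  10  41  49  71  82 124 130 126 125  31  16  17  12  32 143  92]
 [123 137   9  74  59  71  81 104 110  86  41  16  14  18  16  74  93]
 [ 60 119 139  15  40  66  72  76  75  70  53  25  15  15  28  87  95]
 [ 67  66 102 159  12  46  71  70  68  61  75  54  28  13  56  92  88]
 [ 73  67  66  95 164  29  41  70  66  63  95  75  54  31  66  88  87]
 [ 49  63  67  66  89 160  48  71  64  57  94  90  89  49  73  87  88]
 [ 72  51  62  67  66  80  36  68  61  89  90  88  87  89  89  90  94]
 [ 91  75  52  63  68  73  23  75  83  88  87  88  90  91  94  94  91]]
side [252 152] [252 164]
[[ 29  19  13   9  23   6 199 180 177 174 165 149 137 152 169 173 174]
 [ 40  36  13   8  17   7  84  79  79 109 104 119 148 143 182 185 185]
 [ 41  27  12   7  18   6 102 123 144 133  91  92  77 106  87  87  86]
 [ 35  20  10  10  16  12  47 111 150 117  80 100   7 187  92  94  94]
 [ 49  27  26  13  11  28  63  67  70  70  57  98  19  78  89  87  91]
 [ 29  10  10  14  15   1  62  65  62  63  58 101 184  60  91  89  90]
 [ 28  10  11  14  11   6  14  14  22  43  51 114  74  63  99  96  95]
 [ 16   9  13  17  10   0 100 167  50   5  12  14   4  97  96  96  97]
 [ 10  13   8  10   5  23 176 170  25   0   0   1   9  97  94  93  95]
 [ 49  17   9  34  10   0 163 109  48  75  96  47  47  95  94  91  96]
 [ 14  10  12  25  10  29 163  68  94  93  91  48  37  89  87  89  93]]
```

The shaker stands on its own with the jaws sprung open around it. I'll back straight out, then swing to the open counter.

Emit:
jog_arm(
  deltas="-0.11 -0.49 0 0 0 0;-0.17 -0.73 0 0 0 0;-0.17 -0.73 0 0 0 0;-0.17 -0.73 0 0 0 0;-0.17 -0.73 0 0 0 0;-0.17 -0.73 0 0 0 0;-0.06 -0.25 0 0 0 0;0 0 0 0 0 0",
)

```text
time: 28.15
eef_pos: [0.4625, -0.0339, 0.0971]
tcp_rot: [0.113, 0.994, 0.0, 0.0]
contact_force: [0.0, 0.5, -3.0]
opening: 0.648
finger_force: 6.7
```

```bash
python3 pk.py l
python3 - <<'E'
from shift import *
shift('k','l',(.53,.2625,.045),{'scene':(334,236,347,241),'side':(248,154,258,161)})
E
```

```text
28.15 [ 0.4625 -0.0339  0.0971] yaw,z (np.float64(76.98972334008997), array([ 0.0001,  0.0002, -1.    ])) q [-0.2926  0.0082  2.1969  0.0003  0.9365 -1.6365] F [ 0.0045  0.4741 -2.9614] 0.6476291608270063 6.735349148511887
scene [340 237] [337 249]
[[155 156 157 137  95  79  78  80  77  82  82  80  82  87  88  87  85]
 [157 135  95  81  80  78 113 126 120  87  82  85  88  87  85  87  89]
 [ 93  82  79  78  77 103 116 131 133 118  85  87  85  87  88  87  89]
 [ 79  79  81  84  68  80 123 129 124 121  77  86  88  87  87  88  90]
 [ 82  83  84  84  57  71  78 103 107  84  70  86  86  87  89  90  92]
 [ 84  84  83  86  54  66  71  75  74  68  85  87  89  92  91  94  93]
 [ 84  85  86  86  60  66  69  69  67  60  91  90  91  92  93  89  86]
 [ 86  85  84  79  61  65  68  68  66  62  93  92  92  89  88  86  86]
 [ 83  82  82  87  61  66  67  68  63  58  93  89  88  86  86  86  88]
 [ 84  88  91  92  67  65  67  65  60  88  88  87  86  87  88  89  93]
 [ 90  90  89  89  90  83  74  73  84  87  86  87  89  90  93  93  89]]
side [252 152] [252 164]
[[ 15  12  11  11  13   2 197 182 181 176 16
[... 155 characters left out ...]
  87  90  87]
 [ 11  14  13  12   5  71  71 112 152 120  82  97  97  97  97  97  97]
 [ 11  12  11   4  97 101  61  67  73  71  57  93  93  91  91  91  92]
 [ 11  17  24  50 100  97  60  63  62  62  59  97  95  93  92  91  93]
 [  6  14  12  47  96  95  62  62  62  64  55 100  97  96  96  95  98]
 [ 17  16   9  51  99  98  62  64  61  63  58  95  93  96  98  98  99]
 [ 11  20   8  77  96 100  58  63  61  62  26 112  93  95  96  97  95]
 [ 16  18   8  76  93  93  44  48  51  76   0 191  93  98  95  95  99]
 [ 16  14  12  68  90  87  90  89  89  99 103  79  90  88  89  90  95]]
scene [ 0.   -0.25] 0.766
side [0. 0.] 0.881
moved [-0.0002 -0.0003  0.0003] res px [-0.043   0.0351 -0.06   -0.0458]
```

The shaker stands clear and hasn't moved. Next I'll swing the reacher to face away from the robot and set it down.

Emit:
jog_arm(
  deltas="0 0 0 0 0 -0.4;0 0.1 0 0 0 -0.75;0 0.1 0 0 0 -0.75;0 0.1 0 0 0 -0.75;0 0.1 0 0 0 -0.75;0 0.1 0 0 0 -0.75;0 0.1 0 0 0 -0.75;0 0.1 0 0 0 -0.75;0 0.1 0 0 0 -0.75;0 0.1 0 0 0 -0.75;0 0.1 0 0 0 -0.75;0 0.1 0 0 0 -0.75;0 0.1 0 0 0 -0.75;0 0.1 0 0 0 -0.75;0 0.1 0 0 0 -0.75;0 0.1 0 0 0 -0.75;0 0.1 0 0 0 -0.75;0 0.1 0 0 0 -0.75;0 0.1 0 0 0 -0.4;0 0 0 0 0 0",
)

```text
time: 30.75
eef_pos: [0.4624, 0.003, 0.097]
tcp_rot: [0.71, 0.704, -0.0, -0.0]
contact_force: [0.5, 0.4, -3.2]
opening: 0.647
finger_force: 6.7
```

Emit:
jog_arm(
  deltas="0 0 -0.2 0 0 0;0 0 -0.2 0 0 0;0 0 -0.2 0 0 0;0 0 -0.1 0 0 0;0 0 0 0 0 0;0 0 0 0 0 0",
)

```text
time: 31.5
eef_pos: [0.4626, 0.0024, 0.0832]
tcp_rot: [0.711, 0.703, 0.0, 0.0]
contact_force: [-0.6, 0.2, -2.5]
opening: 0.651
finger_force: 6.7
```

Emit:
jog_arm(
  deltas="0 0 -0.05 0 0 0;0 0 -0.05 0 0 0;0 0 0 0 0 0;0 0 0 0 0 0",
)

```text
time: 32.0
eef_pos: [0.4625, 0.0024, 0.0811]
tcp_rot: [0.711, 0.703, -0.0, -0.0]
contact_force: [0.1, -0.3, -2.2]
opening: 0.653
finger_force: 6.7
```

Emit:
jog_arm(
  deltas="0 0 -0.05 0 0 0;0 0 0 0 0 0;0 0 0 0 0 0",
)

```text
time: 32.38
eef_pos: [0.4625, 0.0024, 0.0801]
tcp_rot: [0.711, 0.703, 0.0, -0.0]
contact_force: [0.1, 0.1, -3.5]
opening: 0.651
finger_force: 6.7
```

Emit:
jog_arm(
  deltas="0 0 -0.05 0 0 0;0 0 0 0 0 0;0 0 0 0 0 0",
)

```text
time: 32.75
eef_pos: [0.4625, 0.0024, 0.0791]
tcp_rot: [0.711, 0.703, -0.0, -0.0]
contact_force: [-0.0, 0.1, -3.2]
opening: 0.648
finger_force: 6.7
```

Emit:
jog_arm(
  deltas="0 0 -0.03 0 0 0;0 0 0 0 0 0;0 0 0 0 0 0",
)

```text
time: 33.12
eef_pos: [0.4626, 0.0024, 0.0787]
tcp_rot: [0.711, 0.703, 0.0, 0.0]
contact_force: [-1.6, 0.7, -1.1]
opening: 0.649
finger_force: 7.2
```

It's touching the counter. I'll open the gripper and rise straight up.

Emit:
jog_arm(
  deltas="0 0 0 0 0 0;0 0 0 0 0 0;0 0 0 0 0 0;0 0 0 0 0 0;0 0 0 0 0 0;0 0 0 0 0 0",
  gripper=1,
  squeeze=20,
)

```text
time: 33.88
eef_pos: [0.4625, 0.0024, 0.0785]
tcp_rot: [0.711, 0.703, 0.0, 0.0]
contact_force: [0.6, -0.2, -0.8]
opening: 0.999
finger_force: 0.0
```

Emit:
jog_arm(
  deltas="0 0 0.4 0 0 0;0 0 0.9 0 0 0;0 0 0.9 0 0 0;0 0 0.9 0 0 0;0 0 0.9 0 0 0;0 0 0.9 0 0 0;0 0 0.9 0 0 0;0 0 0.9 0 0 0;0 0 0 0 0 0;0 0 0 0 0 0;0 0 0 0 0 0",
)

```text
time: 35.25
eef_pos: [0.4619, 0.0025, 0.2115]
tcp_rot: [0.711, 0.703, -0.001, -0.001]
contact_force: [0.6, -0.5, -0.6]
opening: 1.001
finger_force: 0.0
```

```bash
python3 pk.py z | head -2
python3 - <<'E'
from shift import *
shift('l','z',(.53,.2625,.045),{'scene':(332,234,349,252),'side':(246,153,259,170)})
S=load('scene','z');D=load('side','z')
for n,d in(('scene',S),('side',D)):
  for P in ((.698,.033,.038),(.698,-.036,.038),(.435,.0,.112),(.491,0,.112)):
    p=proj(d,P).round().astype(int); print(n,p); print(cv2.cvtColor(d['color'],6)[p[1]-4:p[1]+5:2,p[0]-8:p[0]+9:2])
E
```

```text
35.25 [0.4619 0.0025 0.2115] yaw,z (np.float64(-0.5975862294839611), array([-0.002 ,  0.0005, -1.    ])) q [-0.2147 -0.1606  2.1197  0.      1.1845 -0.2043] F [ 0.622  -0.5109 -0.5947] 1.000694145894296 0.0
scene [340 237] [337 249]
scene [0. 0.] 0.998
side [0. 0.] 0.735
moved [0. 0. 0.] res px [0. 0. 0. 0.]
scene [227 232]
[[160 159 158 160 165  62  57 140 120]
 [160 157 159 160   9 115 153  71  60]
 [158 158 158 162  92 121  59  62  62]
 [158 159 159 162  72  62  63  60  85]
 [158 158 159 161  53  62  70  92  90]]
scene [210 219]
[[163 163 163 163 163 163 164 163  55]
 [163 162 162 163 163 152 125  13  15]
 [162 162 162 163 156  57  13  15  13]
 [161 162 160 162 111  10  17  17  14]
 [161 161 161 162 138  12  15  13  13]]
scene [285 160]
[[159 159 161 159 161 159 160 160 159]
 [159 159 162 163 160 159 159 159 159]
 [158 161  72  66 134 163 159 158 159]
 [158 159  33  46  50  66 163 159 158]
 [158 161  35  40  39  41 150 160 160]]
scene [272 169]
[[158 158 157 156 138 159 158 160  60]
 [158 157 153  48  10  97 164 160  62]
 [152 145 154   3  15  16  22 138  50]
 [152 156 158   4  17
[... 201 characters left out ...]
31  28 132 180 178 177 176]
 [  5   3   6   0 194 176 176 177 177]]
side [317 204]
[[  1   0 185 177 176 177 176 178 177]
 [121 207 202 194 180 176 176 177 178]
 [  0   0   0   0 179 177 176 175 177]
 [ 69  70  70  60 178 176 176 175 175]
 [ 66  68  66  54 181 176 176 176 175]]
side [224 177]
[[179 186 185 187 193  82  63  64  45]
 [176 175 174 178 157 153 176 157 152]
 [178 177 176 189  40  33 172 148 167]
 [179 178 178 192  47  42 168 158 171]
 [179 180 177 195  35  27 160 171 174]]
side [244 177]
[[ 15  22  24  29  26  29  32  37  38]
 [174 180 112  55 185 181  75  53  55]
 [170 182  13   0 184 170 169 158 146]
 [171 186  17   9 188 168 168 169 167]
 [173 188  17   2 189 171 170 169 169]]
```

The reacher's corners land where a reacher lying flat with open jaws would project, and the shaker hasn't moved. I'll hand it in.

```bash
python3 -c "
from h import *
print(ctrl.sign_off())"
```

```text
the job is handed in; nothing more can be done
None
```

The job is handed in at about 35 s of the 69 s allowed: the shaker stands upright on the board, and the reacher lies flat on the open counter with its jaws open; the sign-off returned no verdict.

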